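Unlatch the bench centrifuge and hold its lid half open

ROBOT

A 6-joint arm with a two-finger parallel gripper is mounted at the origin on the work surface. World frame = base frame: x ahead of the robot, y to its left, z up, the work surface at z = 0. Lengths are in m, angles in degrees, forces in N, time in s.
With the tool pointing down it reaches from about 0.325 to 0.9 m from the base axis. Payload 3.5 kg.
Tool frame: the origin (TCP) lies on the centre line of the jaws, within the pads' length; the fingertips stand 22 mm ahead of it and the grasp point (between the pads) lies 3 mm ahead of it; z points along the fingers, y is the line along which they close (so a half turn about z gives the same grasp; the last joint's range is limited). The gripper opens to 85 mm and grips with 20 to 120 N. Pads are 22 mm wide; open, the fingers measure 114 mm over their backs; the gripper's body (76 mm by 85 mm) begins 54 mm behind the grasp point. The pads swing forward as they close: fully open they stand 13 mm farther back than shut.
Start: joints at [65.237, 15.837, -1.513, 72.651, 0, 84.076], TCP at [0.202, 0.592, 0.253] pointing down, gripper open.
Joint ranges: [-178.77, 178.77], [-48.84, 107.48], [-61.69, 71.31], [-111.58, 123.2], [-90, 87.43], [-180, 180]. Speed limits (degrees/s): [147.25, 147.25, 180, 180, 180, 180].

INTERFACE

Orientations are given as a 3x3 rotation matrix whose columns are the frame's x, y, z axes.
In Python, from workcell import bot gives the robot as it stands. The module is installed in compiled form; this text tells all that it offers.
- The arm moves only by the tool play_rows, never from a script. Its argument "steps" is one flat list of numbers, 5 for each row, row after row: the shift along the tool's x, y, z in mm, then the turn about the tool's z in rad, then the opening, from -1 (shut) to 1 (fully open). A call has 1 to 12 rows; each row is the pose to reach, as a shift and turn from the pose commanded when the call began, along the tool's axes at that moment; what a row does not reach only later rows make up. A row lasts 1/8 s, in which the tool goes at most 62.5 mm and 10.7 degrees, less where a joint would pass 70% of its speed; a pose out of reach is approached as far as the arm can. A call with a gripper value outside its range is refused whole. The fingers move at their own pace and stop on an object; "squeeze" is the grip in N (left out, the last holds). Time passes only in rows, so rows that repeat a pose let the fingers close. It gives the time, the measured TCP pose, the force, the opening and the grip force at its end, in the units of the state.
- bot.get_state(): the state, without advancing time (a new reading comes with each control period).
- bot.snapshot(name): name is "scene" or "top" or "wrist"; returns the picture (384x512x3 uint8, red, green, blue); there is no depth.
- bot.get_calibration(name): a dict with "fovy" (degrees; the focal length in pixels is half the picture's height over the tangent of half this angle, whatever the lens; pixels are square), "cx", "cy" (the principal point, pixels), "dist" ([k1, k2, p1, p2, k3] as OpenCV has them; the pictures are not rectified), "rvec" (rotation vector, rad) and "tvec" (3), from world to camera coordinates, as OpenCV has them; the wrist camera has in their place "mount" (4x4, takes a point from camera to tool coordinates, whose origin is the TCP and whose axes are the flange's). Camera axes: x right, y down, z forward; pixel columns grow to the right and rows downward; lengths in m; the calibration is good to about 2 mm. A picture is of the moment at which its call begins: read the wrist's pose just before it. get_calibration takes no time and is no camera call.
- bot.sign_off(): hands the job in; it is judged then, once.
The state is a dict: "time": time; "joint_pos": joint angles; "dq": joint speeds; "tau": joint torques, N m; "tcp_pos": TCP position; "eef_rot": TCP orientation; "ft_force": force on the tool from outside, world axes, zero at the start; "torque": the same for the moment, N m; "width": finger opening in m; "grip_force": force on a finger pad.
Only numpy, scipy, OpenCV 4.12 (cv2) and the standard library are available. Lean on these libraries where they do the work, as an engineer would, in place of code of your own. Each camera call takes 0.05 s, during which the arm holds its last target. There are 200 camera calls.

TASK

Press the centrifuge's latch pedal down to its stop so that the lid pops up, and let the pedal come back up. Then lift the lid and hold it open at 50 degrees (within about 5 degrees) so that a colleague can reach the tubes: the spring would pull it shut, so the program finishes while the gripper is still holding the lid there. Leave the bottle, the beaker and the tip rack standing where they are.

Things in the scene. Friction and masses are not known exactly. Their poses are not given: they have to be found in the camera images.
- centrifuge: White bench centrifuge, fixed, housing 220 (its x, front to back) x 260 (its y) x 120 mm high. Origin: centre of the underside, on the bench. Its front faces its own -x, towards the robot (yaw within 0.35 rad); +y is to the left as seen from the robot. Under the lid lies a rotor with tubes, below the rim.
- lid (a joint): Lid angle, rad: 0 shut and latched (as at the start), grows opening, stop 1.3; 50 degrees = 0.873. White frame, clear window, 200 deep x 250 wide x 12 mm, 0.3 kg, hinged at the back along the centrifuge's y. Cannot be lifted until the pedal was pressed; then a spring pops it to 0.15-0.25 rad, where it rests. Above that spring and weight pull it down (at 50 degrees about 4 N at the bar).
- lid_hinge (a point): Point on the hinge axis of the lid, at its middle: 90 mm behind the centrifuge's centre (its +x), 120 mm above the bench; does not move with the lid. The lid turns about the centrifuge's y direction through this point.
- lid_bar (a point): Middle of the lid's round steel handle bar, 12 mm thick, along the centrifuge's y, 100 mm free between its arms, 44 mm free between it and the lid's front edge (open above and below). In the lid's plane, 250 mm from the hinge axis, 6 mm above the hinge when shut, 60 mm left (+y) of the middle. Height 126 mm shut, about 315 mm at 50 degrees. Can be pinched from above; turns in the fingers.
- pedal (a joint): Latch pedal angle, rad: 0 up (rest), grows as its pad is pressed down, stop 0.25. Hinged along the centrifuge's y, 70 mm above the bench, 105 mm in front of its centre, 85 mm right (-y) of its middle. Springs back when let go. About 8 N on the pad reaches the stop; its upright steel latch tooth frees the lid from about 0.19 rad on. Once popped up the lid stays free.
- pedal_pad (a point): Centre of the top face of the pedal's black pad (50 mm front to back x 60 mm wide x 10 mm), 110 mm in front of the pedal's hinge (215 mm in front of the centrifuge's centre), 85 mm above the bench at rest, about 27 mm lower at the stop. Nothing stands above it: the handle bar is to its left.
- bottle: Bystander: clear glass bottle with a cap, 70 mm diameter, about 160 mm tall, standing to the left of the centrifuge. Origin: centre of the underside.
- beaker: Bystander: open glass beaker, 72 mm diameter, 95 mm tall, standing left of the centrifuge's handle, in front of the bottle. Origin: centre of the underside.
- tip_rack: Bystander: grey pipette tip rack, 85 x 120 x 53 mm high, lying to the right of the centrifuge. Origin: centre of the underside.

How it is judged (in metres and radians):
On the way, in this order (a step that is already met when the one before it is completed fails the run):
1. the latch pedal is pressed down to its stop (value of joint pedal above 0.225 rad), for 0.2 s.
2. the pedal is back up and the gripper holds the lid open at 50 degrees, within 5.7 degrees (value of joint pedal below 0.05 rad and value of joint lid between 0.773 and 0.973 rad and contact force between the fingers and lid above 0.5 N), for 0.3 s.
At the end, for the whole second after the job is handed in: The lid is held still (under 0.1 rad/s) at 50 degrees within 5.7 degrees (joint 0.773 to 0.973 rad) by the fingers alone, which touch it with more than 0.5 N; the pedal is back up (below 0.05 rad); the bottle, beaker and tip rack stand within 30 mm of where they were (all of step 2 and velocity of joint lid between -0.1 and 0.1 rad/s and contact force between each of bottle, beaker, tip_rack and lid below 0.1 N and distance of each of bottle, beaker, tip_rack from where it was at the start of the episode below 0.03 m and angle between each of bottle, beaker's own z axis and vertical below 0.2 rad); the arm keeps its last pose, push and grip.
It fails at once if the bottle, the beaker or the tip rack is knocked over or shifted by more than 30 mm (distance of any of bottle, beaker, tip_rack from where it was at the start of the episode above 0.03 m or angle between any of bottle, beaker's own z axis and vertical above 0.5 rad).
It also fails if it takes over 51 s, if anything falls off the work surface, if the arm or the gripper's body presses on something with over 40 N, if the wrist force passes 120 N, or if a joint passes its speed limit or range.

## Working session

There is one attempt and no reset: what is moved stays moved. The work goes in short steps, Python scripts to look and compute and a tool call to move; the robot and the scene stay as the last step left them, time stands still between calls to the robot, and variables do not carry over. Pictures are saved under pics/ and viewed, at most 10 in all, crops included, and the job is handed in when it is done.

Besides the shell and the picture viewer there is one more tool, called as a command line: name --argument value ..., lists and objects as JSON in quotes. play_rows: Moves the arm, as the interface text tells. Its arguments: {"type":"object","properties":{"steps":{"type":"array","items":{"type":"number"}},"squeeze":{"type":"number"}},"required":["steps"]}

```bash
mkdir -p pics; python3 - <<'E'
from workcell import bot
import cv2,numpy as np
for n in("scene","top"):
    im=bot.snapshot(n); cv2.imwrite(f"pics/{n}0.png",im[:,:,::-1]); c=bot.get_calibration(n); print(n,c)
s=bot.get_state(); print(s)
print(bot.get_calibration("wrist"))
E
```

```text
scene {'fovy': 47.0945583480151, 'cx': 257.87942517257693, 'cy': 189.84353629816565, 'dist': array([-0.04139358,  0.        ,  0.        ,  0.        ,  0.        ]), 'rvec': array([ 2.10913589,  0.9307809 , -0.43176619]), 'tvec': array([-0.46630279, -0.17691964,  1.41271851])}
top {'fovy': 48.396679175394304, 'cx': 257.60973378672526, 'cy': 180.24409187140802, 'dist': array([-0.04346503,  0.        ,  0.        ,  0.        ,  0.        ]), 'rvec': array([ 2.13232113, -2.0618002 ,  0.23798087]), 'tvec': array([0.04319941, 0.64959203, 0.88704691])}
{'time': 0.1, 'joint_pos': array([ 6.52370185e+01,  1.58763096e+01, -1.59004590e+00,  7.26518965e+01,
       -7.53001178e-04,  8.40762310e+01]), 'dq': array([ 0.05393796, -0.0821732 ,  0.12038961,  0.02059017,  0.00697218,
       -0.06716937]), 'tau': array([ 4.66645979e-04, -4.46707678e+01,  2.96128124e+01,  8.44441558e-03,
       -4.27048928e-05,  2.53777991e-06]), 'tcp_pos': array([0.20154528, 0.59090406, 0.25224487]), 'eef_rot': array([[-9.46428403e-01,  3.22912607e-01, -8.52556464e-04],
       [ 3.22913670e-01,  9.46426557e-01, -1.87961248e-03],
       [ 1.99931513e-04, -2.05422078e-03, -9.99997870e-01]]), 'ft_force': array([-0.48219942, -0.68213803, -0.59888411]), 'torque': array([ 0.01562652,  0.02478345, -0.01075168]), 'grip_force': 0.0, 'width': 0.08543255852767934}
{'fovy': 59.418778977841804, 'cx': 255.78768666582263, 'cy': 189.95286603938786, 'dist': array([-0.09998024,  0.        ,  0.        ,  0.        ,  0.        ]), 'mount': array([[ 1.70039003e-04, -9.61443964e-01, -2.75000864e-01,
         7.01782763e-02],
       [ 9.99999517e-01,  4.29701625e-04, -8.83979450e-04,
        -5.05986279e-04],
       [ 9.68065024e-04, -2.75000581e-01,  9.61443573e-01,
        -1.20183937e-01],
       [ 0.00000000e+00,  0.00000000e+00,  0.00000000e+00,
         1.00000000e+00]])}
```

View pics/scene0.png

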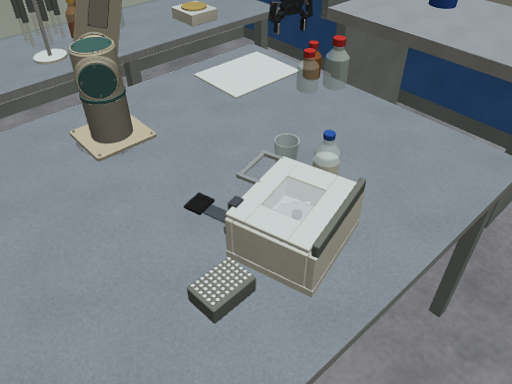

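View pics/top0.png

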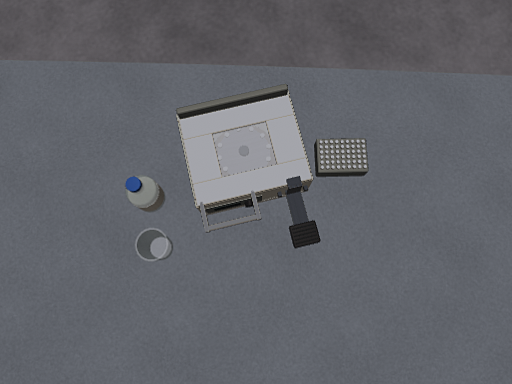

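The top view shows the pad at about (305,234), the bar from (206,228) to (261,218), the white lid from (180,110) to (312,185), the beaker at (152,245), the bottle at (140,190) and the rack at (342,156).

```bash
cat > h.py <<'E'
from workcell import bot
import cv2,numpy as np
def K(c):
    f=192/np.tan(np.radians(c["fovy"])/2); return np.array([[f,0,c["cx"]],[0,f,c["cy"]],[0,0,1]])
def cast(name,px,z,st=None):
    c=bot.get_calibration(name)
    p=cv2.undistortPoints(np.array(px,float).reshape(-1,1,2),K(c),c["dist"]).reshape(-1,2)
    d=np.c_[p,np.ones(len(p))]
    if name=="wrist":
        M=c["mount"];R=st["eef_rot"]@M[:3,:3];o=st["eef_rot"]@M[:3,3]+st["tcp_pos"]
    else:
        R=cv2.Rodrigues(c["rvec"])[0].T;o=-R@c["tvec"]
    d=d@R.T
    return o+d*((z-o[2])/d[:,2])[:,None]
E
python3 - <<'E'
from h import *
im=cv2.imread("pics/top0.png");g=im.max(2)
m=np.uint8(g<45)*255;m[:205]=0;m[260:]=0;m[:,:280]=0;m[:,330:]=0
m=cv2.morphologyEx(m,cv2.MORPH_CLOSE,np.ones((5,5)))
n,l,s,c=cv2.connectedComponentsWithStats(m);i=1+s[1:,4].argmax();r=cv2.minAreaRect(np.argwhere(l==i)[:,::-1].astype(np.float32));print(s[i],c[i],r)
pb=cast("top",cv2.boxPoints(r),.085);pad=pb.mean(0);print("pad",pad,np.linalg.norm(np.diff(pb,axis=0),axis=1))
w=np.uint8(g>125)*255;w[:90]=0;w[:,:177]=0;w[:,316:]=0;w[230:]=0
w=cv2.morphologyEx(w,cv2.MORPH_OPEN,np.ones((9,9)))
n,l,s,c=cv2.connectedComponentsWithStats(w);i=1+s[1:,4].argmax();r=cv2.minAreaRect(np.argwhere(l==i)[:,::-1].astype(np.float32));lb=cast("top",cv2.boxPoints(r),.13);print("lid",cv2.boxPoints(r),lb,lb.mean(0),np.linalg.norm(np.diff(lb,axis=0),axis=1))
b=cast("top",[[206,228],[261,218]],.13);bar=b.mean(0);print("bar",b,bar,np.linalg.norm(b[0]-b[1]))
d=bar-pad;yaw=np.arctan2(d[1],d[0])-np.arctan2(145,55);print("d",np.linalg.norm(d[:2]),"exp",np.hypot(.145,.055),"yaw",yaw)
e=b[0]-b[1];print("yaw bar",np.arctan2(-e[0],e[1]))
print(cast("top",[[152,258],[140,200],[342,156]],0.02))
E
```

```text
[289 221  31  27 603] [304.10447761 233.64013267] ((304.0294494628906, 233.61767578125), (22.55581283569336, 26.92145347595215), 75.96376037597656)
pad [ 0.5302236  -0.03966132  0.085     ] [0.05904183 0.04871843 0.05839038]
lid [[176.27412 119.84507]
 [291.90347  93.61985]
 [311.45062 179.80505]
 [195.82129 206.03027]] [[ 0.76527515  0.24790447  0.13      ]
 [ 0.8358949  -0.00523557  0.13      ]
 [ 0.63971295 -0.0496216   0.13      ]
 [ 0.57517359  0.19194362  0.13      ]] [0.70401415 0.09624773 0.13      ] [0.26280607 0.20114044 0.25003817]
bar [[0.52991896 0.16783703 0.13      ]
 [0.55461538 0.05478977 0.13      ]] [0.54226717 0.1113134  0.13      ] 0.11571342406522472
d 0.15145433034234035 exp 0.1550806241927082 yaw 0.28294069117274345
yaw bar 0.2150818708398768
[[ 0.46925499  0.3017194   0.02      ]
 [ 0.60335724  0.34217437  0.02      ]
 [ 0.72783428 -0.13670296  0.02      ]]
```

play_rows --steps '[-43, -41, 0, 0.083, -1, -86, -82, 0, 0.167, -1, -129, -123, 0, 0.25, -1, -172, -164, 0, 0.333, -1, -215, -205, 0, 0.417, -1, -257, -246, 0, 0.5, -1, -300, -287, 0, 0.583, -1, -343, -328, 0, 0.667, -1, -386, -369, 0, 0.75, -1, -429, -410, 0, 0.833, -1, -472, -451, 0, 0.917, -1, -515, -492, 0, 1.0, -1]'

```text
time: 1.6
tcp_pos: [0.5307, -0.0423, 0.2529]
eef_rot: [[-0.237, 0.972, -0.0], [0.972, 0.237, 0.0], [0.0, -0.0, -1.0]]
ft_force: [1.1, 0.5, 0.2]
width: 0.0001
grip_force: 0.0
```

play_rows --steps '[0, 0, 0, 0, -1, 0, 0, 0, 0, -1]'

```text
time: 1.85
tcp_pos: [0.5296, -0.0402, 0.2526]
eef_rot: [[-0.239, 0.971, -0.002], [0.971, 0.239, 0.001], [0.001, -0.002, -1.0]]
ft_force: [-0.4, 0.6, 0.1]
width: 0.0
grip_force: 0.0
```

```bash
python3 - <<'E'
from h import *
import pickle
s=bot.get_state();im=bot.snapshot("wrist");cv2.imwrite("pics/w1.png",im[:,:,::-1]);pickle.dump(s,open("s1.pkl","wb"))
print(s["tcp_pos"],s["eef_rot"],s["joint_pos"])
E
```

```text
[ 0.52958051 -0.04022719  0.25263753] [[-2.39457325e-01  9.70904836e-01 -1.99727006e-03]
 [ 9.70906032e-01  2.39459342e-01  8.36784870e-04]
 [ 1.29070345e-03 -1.73878728e-03 -9.99997655e-01]] [-1.13318816e+01  6.42201310e+00 -1.31296218e+01  7.05699901e+01
  2.45240282e-02  6.48135028e+01]
```

View pics/w1.png

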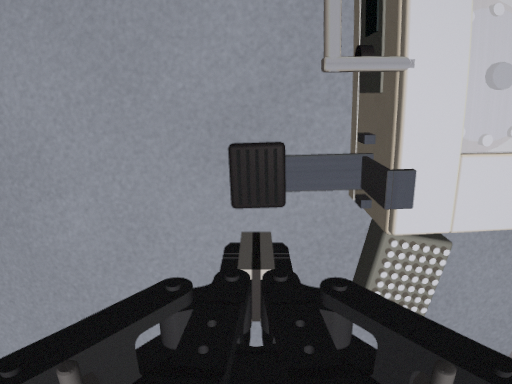

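The wrist view shows the pad at (257,175), the bar's right arm at (368,63) and the bar in column ~333. The frame is almost aligned with the centrifuge.

```bash
python3 - <<'E'
from h import *
import pickle
s=pickle.load(open("s1.pkl","rb"))
p=cast("wrist",[[230,145],[285,142],[286,207],[231,209]],.085,s);pad=p.mean(0);print("pad",p,pad)
b=cast("wrist",[[333,5],[333.5,50]],.126,s);e=b[0]-b[1];print("bar",b,"yaw",np.arctan2(-e[0],e[1]))
l=cast("wrist",[[405,5],[392,230]],.126,s);e=l[0]-l[1];print("lid edge",l,np.arctan2(-e[0],e[1]))
im=cv2.imread("pics/top0.png")
for yaw in (.22,.24,.26):
    R=np.array([[np.cos(yaw),-np.sin(yaw)],[np.sin(yaw),np.cos(yaw)]])
    c=pad[:2]-R@[-.215,-.085];print(yaw,"c",c,"hinge",c+R@[.09,0],"bar",c+R@[-.16,.06],"bar_px_pt", R.T@(b[:,:2]-c).T)
print("to pad, tool mm",s["eef_rot"].T@(pad-s["tcp_pos"])*1000)
E
```

```text
pad [[ 0.50047331 -0.01924543  0.085     ]
 [ 0.5456738  -0.00539856  0.085     ]
 [ 0.56195512 -0.06191711  0.085     ]
 [ 0.51412198 -0.07573984  0.085     ]] [ 0.53055605 -0.04057523  0.085     ]
bar [[0.54859033 0.09846276 0.126     ]
 [0.55716282 0.06991751 0.126     ]] yaw 0.29174345518029604
lid edge [[ 0.59727037  0.112597    0.126     ]
 [ 0.64331138 -0.04769984  0.126     ]] 0.2796943879891972
0.22 c [0.72182449 0.08929542] hinge [0.80965526 0.10893609] bar [0.55258712 0.11293253] bar_px_pt [[-0.16705819 -0.16492173]
 [ 0.04675121  0.0170232 ]]
0.24 c [0.71918899 0.09309456] hinge [0.80660941 0.1144878 ] bar [0.54951276 0.11334242] bar_px_pt [[-0.16443293 -0.16289142]
 [ 0.04576609  0.0160013 ]]
0.26 c [0.71647805 0.09684023] hinge [0.80345315 0.11997748] bar [0.54643082 0.11369074] bar_px_pt [[-0.16182789 -0.16088195]
 [ 0.04472867  0.014939  ]]
to pad, tool mm [ -0.78788453   1.15530636 167.63489922]
```

play_rows --steps '[0, 0, 45, 0, -1, 0, 0, 90, 0, -1, 0, 0, 130, 0, -1, 0, 0, 145, 0, -1, 0, 0, 153, 0, -1, 0, 0, 160, 0, -1, 0, 0, 165, 0, -1, 0, 0, 169, 0, -1, 0, 0, 172, 0, -1, 0, 0, 174, 0, -1, 0, 0, 174, 0, -1]'

```text
time: 3.28
tcp_pos: [0.5308, -0.0398, 0.0808]
eef_rot: [[-0.24, 0.971, 0.001], [0.971, 0.24, 0.001], [0.001, 0.001, -1.0]]
ft_force: [-4.4, 3.3, 6.6]
width: 0.0
grip_force: 3.9
```

play_rows --steps '[0, 0, 2, 0, -1, 0, 0, 4, 0, -1, 0, 0, 5, 0, -1, 0, 0, 5, 0, -1, 0, 0, 5, 0, -1]'

```text
time: 3.9
tcp_pos: [0.5312, -0.0398, 0.0799]
eef_rot: [[-0.24, 0.971, 0.002], [0.971, 0.24, 0.001], [0.001, 0.002, -1.0]]
ft_force: [-14.8, 4.9, 33.8]
width: -0.0003
grip_force: 17.8
```

play_rows --steps '[0, 0, -20, 0, -1, 0, 0, -60, 0, -1, 0, 0, -105, 0, -1, 10, 0, -150, 0, -1, 25, 0, -190, 0, -1, 50, 0, -205, 0.0, -0.5, 60, 0, -205, 0.0, -0.2, 60, 0, -205, 0, 0, 60, 0, -205, 0, 0]'

```text
time: 5.03
tcp_pos: [0.5157, 0.0174, 0.2781]
eef_rot: [[-0.239, 0.971, -0.001], [0.971, 0.239, -0.0], [0.0, -0.002, -1.0]]
ft_force: [-0.4, -0.4, 0.1]
width: 0.0425
grip_force: 0.0
```

```bash
python3 - <<'E'
from h import *
import pickle
s=bot.get_state();im=bot.snapshot("wrist");cv2.imwrite("pics/w2.png",im[:,:,::-1]);pickle.dump(s,open("s2.pkl","wb"))
t=bot.snapshot("top");sc=bot.snapshot("scene");cv2.imwrite("pics/t2.png",np.hstack([cv2.resize(t[80:280,120:400],(400,286)),cv2.resize(sc[100:300,160:440],(400,286))])[:,:,::-1])
cv2.imwrite("pics/top2.png",t[:,:,::-1])
print(s["time"],s["tcp_pos"],s["width"],s["ft_force"])
E
```

```text
5.025 [0.51571241 0.01738231 0.27814335] 0.0424608472450291 [-0.36739402 -0.3998344   0.06720911]
```

View pics/w2.png

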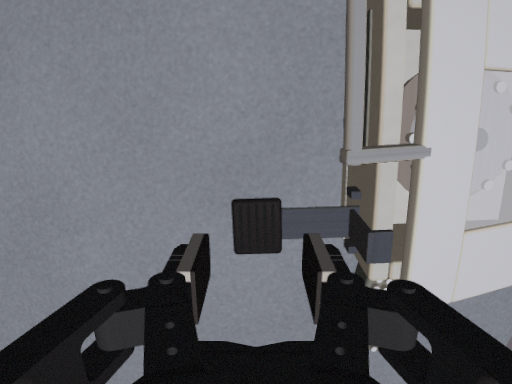

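View pics/t2.png

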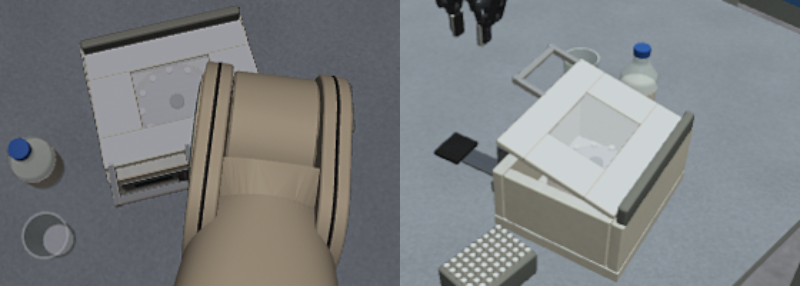

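The lid popped: the bar runs along column ~355 in rows 0–150, its right arm is at (390,153), and the pedal is up.

```bash
python3 - <<'E'
from h import *
import pickle
s=pickle.load(open("s2.pkl","rb"))
yaw=.27;R=np.array([[np.cos(yaw),-np.sin(yaw)],[np.sin(yaw),np.cos(yaw)]])
c=np.array([.5306,-.0402])-R@[-.215,-.085]
for th in (.1,.15,.2,.25,.3):
    z=.12+.25*np.sin(th)+.006*np.cos(th)
    b=cast("wrist",[[357.5,10],[355.5,140]],z,s); e=b[0]-b[1]
    bx=[.09-.25*np.cos(th)+.006*np.sin(th),.06]
    w=np.r_[c+R@bx,z]
    print(th,z,"meas in C",(R.T@(b[:,:2]-c).T).round(4).tolist(),"exp x",bx[0],"yaw",np.arctan2(-e[0],e[1]),"bar",w,"tool shift",s["eef_rot"].T@(w-s["tcp_pos"])*1000)
E
```

```text
0.1 0.1509283791533752 meas in C [[-0.1415, -0.14], [0.0998, 0.0096]] exp x -0.1581520408196255 yaw 0.2863582225234086 bar [0.54671235 0.11470992 0.15092838] tool shift [ 87.07124779  53.58480273 127.13998178]
0.15 0.16329215958601603 meas in C [[-0.145, -0.1436], [0.097, 0.0113]] exp x -0.15629614068916897 yaw 0.2863582225234086 bar [0.54850101 0.11520494 0.16329216] tool shift [ 87.12467951  55.42121665 114.77340744]
0.2 0.17554773216581274 meas in C [[-0.1485, -0.1472], [0.0942, 0.013]] exp x -0.15382462847554004 yaw 0.2863582225234069 bar [0.55088298 0.11586417 0.17554773] tool shift [ 87.19554097  57.87315895 102.51410936]
0.25 0.1876644643438946 meas in C [[-0.152, -0.1507], [0.0915, 0.0147]] exp x -0.15074368167213406 yaw 0.2863582225234088 bar [0.55385231 0.11668596 0.18766446] tool shift [87.28365505 60.93450105 90.39272939]
0.3 0.19961207060008854 meas in C [[-0.1554, -0.1542], [0.0888, 0.0164]] exp x -0.14706100104143346 yaw 0.28635822252340826 bar [0.55740157 0.11766825 0.19961207] tool shift [87.38880152 64.59759118 78.43956467]
```

play_rows --steps '[30, 20, 0, -0.01, 0, 60, 40, 0, -0.02, 0, 87, 60, 0, -0.035, 0, 87, 60, 25, -0.035, 0, 87, 60, 50, -0.035, 0, 87, 60, 75, -0.035, 0, 87, 60, 92, -0.035, 0, 87, 60, 92, -0.035, 0]'

```text
time: 6.18
tcp_pos: [0.5522, 0.1163, 0.1856]
eef_rot: [[-0.273, 0.962, -0.004], [0.962, 0.273, -0.0], [0.001, -0.004, -1.0]]
ft_force: [-0.2, -0.2, 0.7]
width: 0.0423
grip_force: 0.0
```

```bash
python3 - <<'E'
from h import *
s=bot.get_state();im=bot.snapshot("wrist");cv2.imwrite("pics/w3.png",im[:,:,::-1])
print(s["time"],s["tcp_pos"],s["width"],s["ft_force"])
E
```

```text
6.175 [0.55224379 0.1162696  0.18559093] 0.04232432364087128 [-0.23807452 -0.17269206  0.74393886]
```

View pics/w3.png

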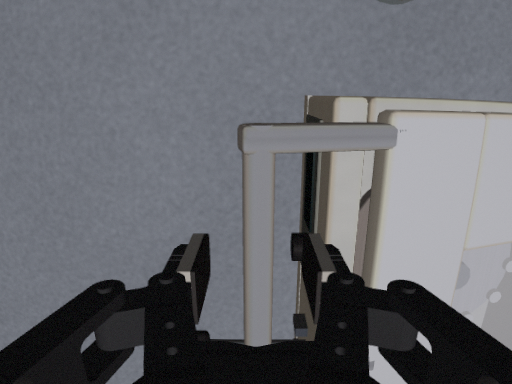

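The bar (column ~258) lies centred between the two fingers (columns ~200 and ~312), clear of the lid edge. Next I close on it.

play_rows --steps '[0, 0, 0, 0, -0.5, 0, 0, 0, 0, -1, 0, 0, 0, 0, -1, 0, 0, 0, 0, -1, 0, 0, 0, 0, -1, 0, 0, 0, 0, -1]' --squeeze 50

```text
time: 6.98
tcp_pos: [0.5527, 0.1163, 0.1871]
eef_rot: [[-0.273, 0.962, -0.002], [0.962, 0.273, -0.001], [-0.001, -0.002, -1.0]]
ft_force: [-3.7, -2.3, 1.6]
width: 0.0103
grip_force: 48.7
```

```bash
python3 - <<'E'
from h import *
s=bot.get_state();print(s["tcp_pos"],s["width"],s["grip_force"],s["ft_force"])
yaw=.28;u=np.array([np.cos(yaw),np.sin(yaw)])
z0=.186;
for th0 in (.2,.24):
  P=lambda t:np.array([-.25*np.cos(t)+.006*np.sin(t),.25*np.sin(t)+.006*np.cos(t)])
  for t in np.linspace(th0,.873,9):
    d=P(t)-P(th0); w=np.r_[u*d[0],d[1]]; print(th0,round(t,3),(s["eef_rot"].T@w*1000).round(1))
E
```

```text
[0.5526705  0.11628928 0.1871147 ] 0.010253728396864347 48.73158395290375 [-3.74202526 -2.25829028  1.58748475]
0.2 0.2 [0. 0. 0.]
0.2 0.284 [  0.    5.5 -20.3]
0.2 0.368 [  0.   12.7 -40.1]
0.2 0.452 [  0.   21.5 -59.2]
0.2 0.536 [  0.1  31.9 -77.4]
0.2 0.621 [  0.1  43.8 -94.8]
0.2 0.705 [ 1.000e-01  5.710e+01 -1.111e+02]
0.2 0.789 [   0.2   71.7 -126.2]
0.2 0.873 [   0.2   87.5 -140. ]
0.24 0.24 [0. 0. 0.]
0.24 0.319 [  0.    5.9 -18.9]
0.24 0.398 [  0.   13.2 -37.3]
0.24 0.477 [  0.  22. -55.]
0.24 0.556 [  0.1  32.2 -72. ]
0.24 0.636 [  0.1  43.6 -88.1]
0.24 0.715 [ 1.000e-01  5.630e+01 -1.032e+02]
0.24 0.794 [   0.2   70.2 -117.3]
0.24 0.873 [   0.2   85.1 -130.3]
```

play_rows --steps '[0, 3, -9, 0, -1, 0, 6, -19, 0, -1, 0, 9, -28, 0, -1, 0, 13, -37, 0, -1, 0, 17, -46, 0, -1, 0, 22, -55, 0, -1, 0, 27, -64, 0, -1, 0, 32, -72, 0, -1, 0, 32, -72, 0, -1]'

```text
time: 8.1
tcp_pos: [0.5835, 0.125, 0.2602]
eef_rot: [[-0.273, 0.962, -0.002], [0.962, 0.273, -0.001], [-0.001, -0.002, -1.0]]
ft_force: [-6.3, -3.1, 0.0]
width: 0.0104
grip_force: 48.8
```

play_rows --steps '[0, 6, -8, 0, -1, 0, 11, -16, 0, -1, 0, 18, -24, 0, -1, 0, 24, -31, 0, -1, 0, 31, -39, 0, -1, 0, 38, -45, 0, -1, 0, 45, -52, 0, -1, 0, 53, -58, 0, -1, 0, 53, -58, 0, -1, 0, 53, -58, 0, -1, 0, 53, -58, 0, -1]'

```text
time: 9.48
tcp_pos: [0.6329, 0.1389, 0.3189]
eef_rot: [[-0.273, 0.962, -0.004], [0.962, 0.273, -0.002], [-0.001, -0.004, -1.0]]
ft_force: [-10.6, -6.0, 7.2]
width: 0.0102
grip_force: 49.2
```

```bash
python3 - <<'E'
from h import *
s=bot.get_state();im=bot.snapshot("scene");w=bot.snapshot("wrist")
cv2.imwrite("pics/s4.png",np.hstack([cv2.resize(im[60:320,130:450],(420,341)),cv2.resize(w,(380,285+56))])[:,:,::-1])
print(s["time"],s["tcp_pos"],s["width"],s["grip_force"],s["ft_force"])
yaw=.27
for yaw in (.26,.28):
  R=np.array([[np.cos(yaw),-np.sin(yaw)],[np.sin(yaw),np.cos(yaw)]])
  c=np.array([.5306,-.0402])-R@[-.215,-.085];q=R.T@(s["tcp_pos"][:2]-c);h=.09-q[0];v=s["tcp_pos"][2]-.003-.12
  print(q,"r",np.hypot(h,v),"th",np.arctan2(v,h)-.024, "th by z",np.arcsin(v/.25)-.024)
E
```

```text
9.475 [0.63294228 0.13887646 0.3189383 ] 0.010173377022848764 49.16515409946442 [-10.6031342   -6.00797345   7.17338451]
[-0.07006037  0.06174748] r 0.253004229903146 th 0.8618401013936268 th by z 0.87668608996576
[-0.0671546   0.05881954] r 0.251176009062569 th 0.870799523644053 th by z 0.87668608996576
```

View pics/s4.png

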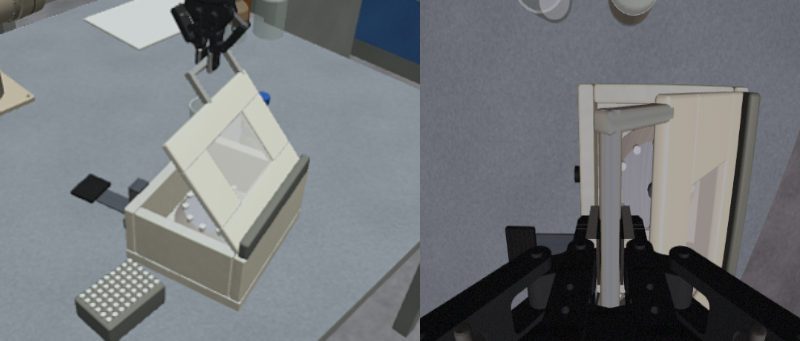

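The lid is held by the bar at about 0.87 rad. The height and the 250 mm radius both agree with that. The pedal is up and the bystanders stand undisturbed.

```bash
python3 -c "
from workcell import bot
print(bot.sign_off())"
```

```text
the job is handed in; nothing more can be done
None
```

I handed the job in with the gripper holding the lid open at about 50° (0.87 rad, worked out from the gripper's position). The pedal was pressed to its stop and is back up, and in the last pictures the bottle, beaker and tip rack looked undisturbed; no verdict came back.

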